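Test a clamp's return spring against the reference mark and sort it

TASK

Test the clamp's return spring: stand it by its foot in the tester's seat and let go of it, then press its cap straight down with 15 N (within 1.5 N) for a second, never with more than 20 N, so that only the cap pushes the drag pointer down. Let it up and compare: if the pointer's tip has stayed above the reference mark the spring is good, so stand it gently upright in the round dish; if it has been pushed below the mark the spring is weak, so stand it in the square tray. Do not touch the pointer or the mark, do not tip the spring over, and leave the other things on the bench where they lie.

Things in the scene. Friction and masses are not known exactly. Their poses are not given: they have to be found in the camera images.
- cap_mid (a point): Spring unit (caged return spring, 177 g) standing upright, 80 mm tall when free: round steel foot 30 mm across, 12 mm high; open coil 27 mm across, 54 mm long; round steel cap 54 mm across, 14 mm high. This point: centre of the cap, half-way up it, 73 mm above the foot's underside; z is up. Grip it by the cap (54 mm), fingers beside the coil; it can be lifted and carried so.
- cap_top (a point): Centre of the cap's flat top face, 7 mm above cap_mid, where to press down. The cap slides down by up to 34 mm. A cage keeps it at its free height with a preload of 3 N; then the force grows by 0.3 N per mm, and by 1.2 N per mm from a knee on, which lies anywhere between 2 and 24 mm of travel, differs from unit to unit and cannot be seen.
- foot (a point): Centre of the underside of the spring unit's foot, 80 mm below the cap's top when free; z is up along the unit.
- seat (a point): Spring tester, fixed: dark steel plate 160 x 110 mm, 22 mm thick, with a round seat for the foot, 34 mm across, 8 mm deep (2 mm play all round, bevelled mouth). This point: centre of the seat's floor, 14 mm above the bench. x points to two upright posts, z is up. The posts are 10 mm thick, at x = 85 mm, y = 0 and -36 mm, and end in a bridge 108 mm above the bench.
- pointer_top (a point): Brass drag pointer sliding on the post at y = 0: tip, upper face. Its arm, 10 mm wide, 5 thick, top level with this point, runs along x to 20 mm from the seat's axis. At the start it is 64 mm above the seat's floor, 2 mm under the cap of a free, seated spring. The cap pushes it down (1 N) and it stays at the lowest place reached, also when the spring is taken away.
- mark_top (a point): Reference mark: upper face of the small dark steel blade (at x = 97 mm, y = -24 mm from the seat) of a collar clamped on the other post, beside the pointer's tip. Its height differs from job to job (43 to 55 mm above the seat's floor); it must stay as set.
- keep_floor (a point): Round aluminium dish for good springs, fixed: 108 mm across the rim, 24 mm high, floor 96 mm across outside. This point is the centre of its inner floor, 4 mm above the bench.
- scrap_floor (a point): Square aluminium tray for weak springs, fixed: 104 x 104 mm, 26 mm high, walls 4 mm. This point is the centre of its inner floor, about 5 mm above the bench.
- mallet_mid (a point): Bystander: mason's mallet lying on its side: dark wooden bell head 84 mm across, wooden handle, 250 mm long. This point is at about its middle.
- flat_chisel_mid (a point): Bystander: square blue-painted stone chisel with a 24 mm flat blade, 210 mm long, 16 mm thick, lying. This point is at about its middle.
- point_chisel_mid (a point): Bystander: square blue-painted stone chisel with a conical point, 210 mm long, 16 mm thick, lying. This point is at about its middle.
- stone_tile_mid (a point): Bystander: limestone sample 130 x 90 x 30 mm, lying flat. This point is at about its middle.
- brush_mid (a point): Bystander: hand brush lying on the bench. This point is at about its middle.
- grease_jar_mid (a point): Bystander: jar 56 mm across, 60 mm tall, with a black lid, standing. This point is at about its middle.
- steel_collar_mid (a point): Bystander: plain steel ring 44 mm outside, 24 mm hole, 16 mm high, lying flat. This point is at about its middle.
Things that resemble listed ones, but are neither listed nor needed, are in the scene too. What is shaped like the part that bears keep_floor but black or pink is not meant.

How it is judged:
By the outcome, as a careful person would: the job done as asked, in the order asked, and still so for the second after the job is handed in, with the robot touching nothing.
It also fails if it takes over 69 s, if anything falls off the work surface, if the arm or the gripper's body presses on something with over 40 N, if the wrist force passes 120 N, or if a joint passes its speed limit or range.

ROBOT

A 6-joint arm with a two-finger parallel gripper is mounted at the origin on the work surface. World frame = base frame: x ahead of the robot, y to its left, z up, the work surface at z = 0. Lengths are in m, angles in degrees, forces in N, time in s.
With the tool pointing down it reaches from about 0.35 to 0.875 m from the base axis. Payload 4.2 kg.
Tool frame: the origin (TCP) lies on the centre line of the jaws, within the pads' length; the fingertips stand 25 mm ahead of it and the grasp point (between the pads) lies 6 mm ahead of it; z points along the fingers, y is the line along which they close (so a half turn about z gives the same grasp; the last joint's range is limited). The gripper opens to 87 mm and grips with 3 to 60 N. Pads are 19 mm wide; open, the fingers measure 117 mm over their backs; the gripper's body (75 mm by 190 mm) begins 51 mm behind the grasp point.
Start: joints at [-54.683, 22.042, 0.453, 0, -68.411, -14.817], TCP at [0.219, -0.585, 0.248] pointing down, gripper open.
Joint ranges: [-179.83, 179.83], [-69.29, 118.12], [-61.27, 80.66], [-181.25, 117.63], [-171.15, -9.14], [-177.46, 177.46]. Speed limits (degrees/s): [159.86, 159.86, 180, 180, 180, 180].

INTERFACE

Orientations are given as a 3x3 rotation matrix whose columns are the frame's x, y, z axes.
In Python, from station import r gives the robot as it stands.
- The arm moves only by the tool move_arm, never from a script. Its argument "series" is a list of rows, each an object with "grip": the opening, from 0 (shut) to 1 (fully open); "xyz": the shift along the tool's x, y, z in mm, a list of three; "angular": the turn, a rotation vector about the tool's x, y, z in rad, a list of three. A call has 1 to 10 rows; each row is the pose to reach, as a shift and turn from the pose commanded when the call began, along the tool's axes at that moment; what a row does not reach only later rows make up. A row lasts 1/10 s, in which the tool goes at most 50 mm and 8.59 degrees, less where a joint would pass 70% of its speed; a pose out of reach is approached as far as the arm can. A call with a gripper value outside its range is refused whole. The fingers move at their own pace and stop on an object; the grip force is fixed at half the most. Time passes only in rows, so rows that repeat a pose let the fingers close. It gives the time, the measured TCP pose, the force, the opening and the grip force at its end, in the units of the state.
- r.sense(): the state, without advancing time (a new reading comes with each control period).
- r.capture(name): name is "scene" or "top"; returns a dict with "img" (400x640x3 uint8, red, green, blue), "camera_matrix" (3x3 intrinsics, pixels), "rvec" (rotation vector, rad) and "tvec" (3), from world to camera coordinates, as OpenCV has them. Camera axes: x right, y down, z forward; pixel columns grow to the right and rows downward; lengths in m; the calibration is good to about 2 mm. A picture is of the moment at which its call begins. There is no depth.
- r.finish_job(): hands the job in; it is judged then, once.
The state is a dict: "time_s": time; "joints": joint angles; "joint_velocities": joint speeds; "effort": joint torques, N m; "tcp_pos": TCP position; "ee_rot": TCP orientation; "wrist_force": force on the tool from outside, world axes, zero at the start; "moment": the same for the moment, N m; "gripper_width": opening from 0.0 (shut) to 1.0 (fully open); "gripper_force": force on a finger pad.
Only numpy, scipy, OpenCV 4.12 (cv2) and the standard library are available. Lean on these libraries where they do the work, as an engineer would, in place of code of your own. Each camera call takes 0.05 s, during which the arm holds its last target. There are 200 camera calls.

## Working session

There is one attempt and no reset: what is moved stays moved. The work goes in short steps, Python scripts to look and compute and a tool call to move; the robot and the scene stay as the last step left them, time stands still between calls to the robot, and variables do not carry over. Pictures are saved under pics/ and viewed, at most 10 in all, crops included, and the job is handed in when it is done.

Besides the shell and the picture viewer there is one more tool, called after "Emit:" in YAML: its name, and indented under it one key for each argument. move_arm: Moves the arm, as the interface text tells. Its arguments: {"type":"object","properties":{"series":{"type":"array"}},"required":["series"]}

```bash
mkdir -p pics; cat > h.py <<'E'
import numpy as np, cv2
from station import r
def cap(n,f):
    c=r.capture(n); cv2.imwrite('pics/'+f,c['img'][:,:,::-1]); 
    np.savez('pics/'+f+'.npz',**{k:np.array(c[k]) for k in c}); return c
def ray(f,uv):
    c=np.load('pics/'+f+'.npz'); R=cv2.Rodrigues(c['rvec'])[0]; t=c['tvec'].reshape(3)
    p=cv2.undistortPoints(np.array([[uv]],float),c['camera_matrix'],None)[0,0]
    return -R.T@t, R.T@np.array([p[0],p[1],1])
def atz(f,uv,z):
    o,d=ray(f,uv); return o+d*(z-o[2])/d[2]
def proj(f,P):
    c=np.load('pics/'+f+'.npz'); return cv2.projectPoints(np.array(P,float).reshape(-1,1,3),c['rvec'],c['tvec'],c['camera_matrix'],None)[0].reshape(-1,2)
def crop(f,x,y,w,h,s,out):
    im=cv2.imread('pics/'+f)[y:y+h,x:x+w]; cv2.imwrite('pics/'+out,cv2.resize(im,None,fx=s,fy=s,interpolation=cv2.INTER_CUBIC))
E
python3 - <<'E'
from h import *
for n in('scene','top'): c=cap(n,n+'0.png'); print(c['camera_matrix'],-cv2.Rodrigues(c['rvec'])[0].T@np.array(c['tvec']).reshape(3))
s=r.sense(); print(s['tcp_pos'],s['ee_rot'],s['time_s'],s['wrist_force'])
E
```

```text
[[396.9766714    0.         324.52409699]
 [  0.         396.9766714  201.23529281]
 [  0.           0.           1.        ]] [ 1.21726018 -0.45172216  0.81129506]
[[460.16079162   0.         317.34338205]
 [  0.         460.16079162 192.19803906]
 [  0.           0.           1.        ]] [0.35370864 0.05545161 1.29830204]
[ 0.21871588 -0.58496326  0.24659517] [[-9.36731850e-01 -3.50046917e-01 -7.73057399e-04]
 [-3.50047754e-01  9.36730201e-01  1.76065181e-03]
 [ 1.07835477e-04  1.91986563e-03 -9.99998151e-01]] 0.1 [ 0.58898139  0.31696071 -0.55889279]
```

View pics/scene0.png

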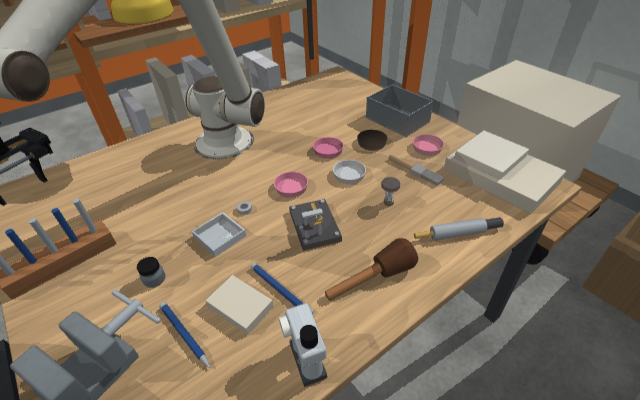

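View pics/top0.png

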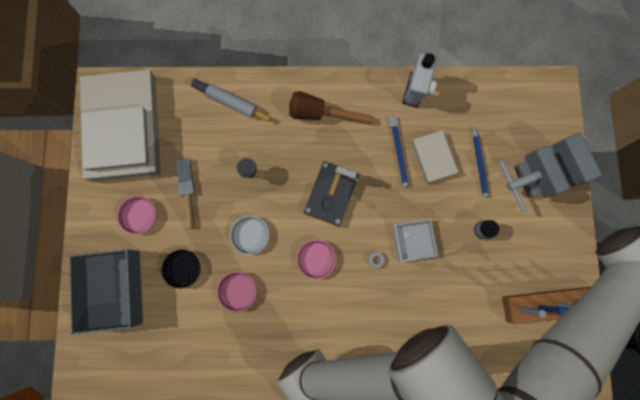

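The scene view shows the spring at (391,190) and the tester at (315,222), with the silver dish at (349,172) and the silver tray at (218,234). In the top view the spring is at (247,168), the tester at (332,195), the dish at (250,235) and the tray at (416,240). I'll enlarge both next.

```bash
python3 - <<'E'
from h import *
crop('top0.png',215,145,160,120,5,'c1.png'); crop('scene0.png',280,165,140,90,5.6,'c2.png')
E
```

```text
(no output)
```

View pics/c1.png

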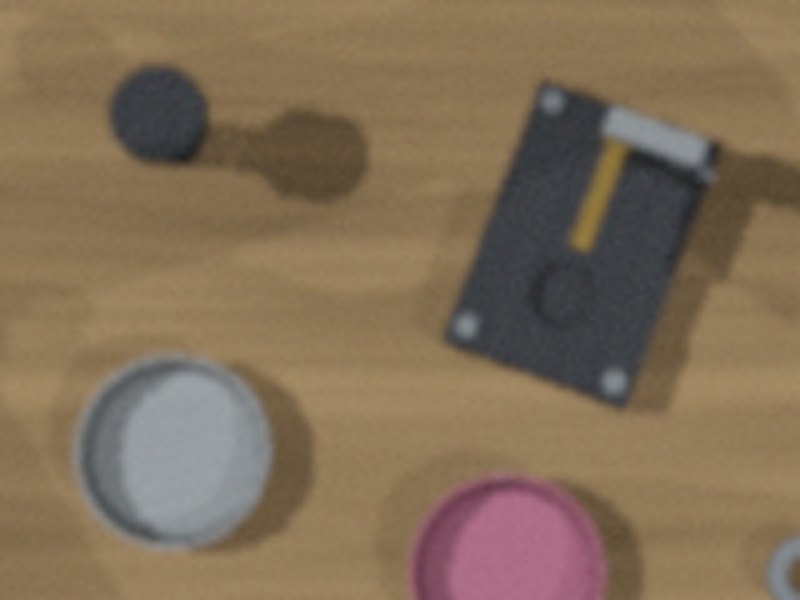

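View pics/c2.png

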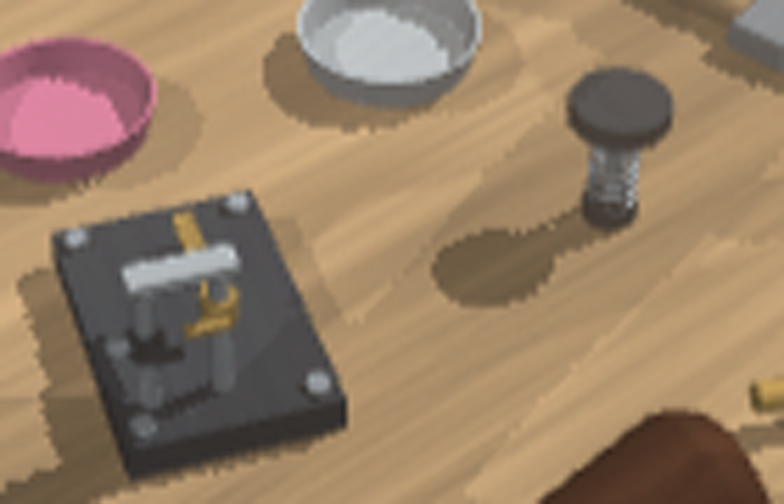

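The crops show the cap at (159,114), the seat at (562,292), the brass arm from (582,245) to (616,145) and the dish rim at (174,452) in the top crop. In the scene crop the cap top is at (620,100), the brass tip near (200,328) and the dark mark blade near (155,347).

```bash
python3 - <<'E'
from h import *
np.set_printoptions(precision=4,suppress=True)
T=lambda u,v:((215+(u+.5)/5-.5),(145+(v+.5)/5-.5)); S=lambda u,v:((280+(u+.5)/5.6-.5),(165+(v+.5)/5.6-.5))
t=lambda u,v,z:atz('top0.png',T(u,v),z)
print('cap top',t(159,114,.08),'scene',atz('scene0.png',S(620,100),.08),'foot scene',atz('scene0.png',S(610,214),.0))
print('seat',t(562,292,.022))
c=[t(*p,.022) for p in((543,84),(718,146),(446,338),(627,406))]
print(np.array(c),np.linalg.norm(c[0]-c[2]),np.linalg.norm(c[0]-c[1]))
x=(c[0]-c[2])+(c[1]-c[3]); print('yaw',np.degrees(np.arctan2(x[1],x[0])))
print('arm tip',t(582,245,.078),'arm far',t(616,150,.078))
print('dish',t(174,452,.024), 'dish sc',atz('scene0.png',(349,170.5),.024))
print('tray',atz('top0.png',(416.5,240.5),.026),'sc',atz('scene0.png',(219,232.5),.026))
E
```

```text
cap top [0.6222 0.2292 0.08  ] scene [0.6258 0.228  0.08  ] foot scene [0.6264 0.2298 0.    ]
seat [0.5315 0.0106 0.022 ]
[[ 0.6509  0.0199  0.022 ]
 [ 0.6142 -0.0789  0.022 ]
 [ 0.5061  0.0757  0.022 ]
 [ 0.4672 -0.0247  0.022 ]] 0.15521194415051698 0.1053167545929324
yaw -20.667397134391567
arm tip [0.5491 0.0015 0.078 ] arm far [ 0.601  -0.0177  0.078 ]
dish [0.4438 0.2261 0.024 ] dish sc [0.4532 0.2206 0.024 ]
tray [ 0.4243 -0.2351  0.026 ] sc [ 0.4393 -0.2343  0.026 ]
```

```bash
cat >> h.py <<'E'
from scipy.spatial.transform import Rotation as Ro
def go(p,yaw=None):
    s=r.sense(); R=np.array(s['ee_rot']); q=np.array(s['tcp_pos'])
    d=R.T@(np.array(p)-q)*1000; a=np.zeros(3)
    if yaw is not None:
        y=np.radians(yaw); Y=np.array([np.cos(y),np.sin(y),0]); Z=np.array([0,0,-1.]); a=Ro.from_matrix(R.T@np.column_stack([np.cross(Y,Z),Y,Z])).as_rotvec()
    print('tcp',q.round(4),'shift',d.round(1),'rot',a.round(4),'t',s['time_s'],'F',np.round(s['wrist_force'],2),'w',round(s['gripper_width'],3),'gf',round(s['gripper_force'],1))
E
python3 - <<'E'
from h import *
go([.624,.229,.16],69.3)
E
```

```text
tcp [ 0.2187 -0.585   0.2466] shift [-664.6  620.4   87.7] rot [ 0.0018 -0.0008  0.7189] t 0.1 F [ 0.59  0.32 -0.56] w 1.001 gf 0.0
```

Emit:
move_arm:
  series:
    - {"grip": 1, "xyz": [-664, 620, 0], "angular": [0.002, -0.001, 0.719]}
    - {"grip": 1, "xyz": [-664, 620, 0], "angular": [0.002, -0.001, 0.719]}
    - {"grip": 1, "xyz": [-664, 620, 0], "angular": [0.002, -0.001, 0.719]}
    - {"grip": 1, "xyz": [-664, 620, 0], "angular": [0.002, -0.001, 0.719]}
    - {"grip": 1, "xyz": [-664, 620, 0], "angular": [0.002, -0.001, 0.719]}
    - {"grip": 1, "xyz": [-664, 620, 0], "angular": [0.002, -0.001, 0.719]}
    - {"grip": 1, "xyz": [-664, 620, 0], "angular": [0.002, -0.001, 0.719]}
    - {"grip": 1, "xyz": [-664, 620, 0], "angular": [0.002, -0.001, 0.719]}
    - {"grip": 1, "xyz": [-664, 620, 0], "angular": [0.002, -0.001, 0.719]}
    - {"grip": 1, "xyz": [-664, 620, 0], "angular": [0.002, -0.001, 0.719]}

```text
time_s: 1.1
tcp_pos: [0.4332, -0.1546, 0.2476]
ee_rot: [[-0.935, 0.353, 0.001], [0.353, 0.935, -0.002], [-0.002, -0.001, -1.0]]
wrist_force: [0.1, -0.1, -0.0]
gripper_width: 0.995
gripper_force: 0.0
```

```bash
python3 -c "
from h import *
go([.624,.229,.16],69.3)"
```

```text
tcp [ 0.4332 -0.1546  0.2476] shift [-42.8 426.4  87.1] rot [-0.0014  0.0016  0.0001] t 1.1 F [ 0.15 -0.09 -0.01] w 0.995 gf 0.0
```

Emit:
move_arm:
  series:
    - {"grip": 1, "xyz": [-40, 400, 80], "angular": [0, 0, 0]}
    - {"grip": 1, "xyz": [-40, 400, 80], "angular": [0, 0, 0]}
    - {"grip": 1, "xyz": [-40, 400, 80], "angular": [0, 0, 0]}
    - {"grip": 1, "xyz": [-40, 400, 80], "angular": [0, 0, 0]}
    - {"grip": 1, "xyz": [-40, 400, 80], "angular": [0, 0, 0]}
    - {"grip": 1, "xyz": [-40, 400, 80], "angular": [0, 0, 0]}
    - {"grip": 1, "xyz": [-40, 400, 80], "angular": [0, 0, 0]}
    - {"grip": 1, "xyz": [-40, 400, 80], "angular": [0, 0, 0]}
    - {"grip": 1, "xyz": [-40, 400, 80], "angular": [0, 0, 0]}
    - {"grip": 1, "xyz": [-40, 400, 80], "angular": [0, 0, 0]}

```text
time_s: 2.1
tcp_pos: [0.6116, 0.2045, 0.1652]
ee_rot: [[-0.936, 0.352, -0.002], [0.352, 0.936, -0.003], [0.0, -0.004, -1.0]]
wrist_force: [-1.3, 0.5, 0.7]
gripper_width: 1.002
gripper_force: 0.0
```

```bash
python3 -c "
from h import *
go([.624,.229,.16],69.3);cap('scene','s1.png');crop('scene0.png',355,165,75,60,1,'x.png')
crop('s1.png',330,90,120,90,6.6,'s1c.png')"
```

```text
tcp [0.6116 0.2045 0.1652] shift [-3.  27.3  5.1] rot [-0.0037 -0.0003  0.002 ] t 2.1 F [-1.28  0.53  0.69] w 1.002 gf 0.0
```

Emit:
move_arm:
  series:
    - {"grip": 1, "xyz": [-3, 27, 5], "angular": [-0.003, 0, 0.002]}
    - {"grip": 1, "xyz": [-3, 27, 5], "angular": [-0.003, 0, 0.002]}
    - {"grip": 1, "xyz": [-3, 27, 5], "angular": [-0.003, 0, 0.002]}
    - {"grip": 1, "xyz": [-3, 27, 5], "angular": [-0.003, 0, 0.002]}

```text
time_s: 2.55
tcp_pos: [0.6238, 0.226, 0.1628]
ee_rot: [[-0.934, 0.356, 0.002], [0.356, 0.934, 0.001], [-0.002, 0.002, -1.0]]
wrist_force: [-0.2, -0.2, -0.3]
gripper_width: 1.001
gripper_force: 0.0
```

```bash
python3 -c "
from h import *
go([.624,.229,.079],69.3);cap('scene','s2.png');print(proj('s2.png',[[.624,.229,.08]]))
crop('s2.png',340,110,120,90,6.6,'s2c.png')"
```

```text
tcp [0.6238 0.226  0.1628] shift [ 1.   2.8 83.8] rot [ 0.0016  0.0016 -0.0032] t 2.55 F [-0.23 -0.19 -0.34] w 1.001 gf 0.0
[[390.11218525 182.00853517]]
```

View pics/s2c.png

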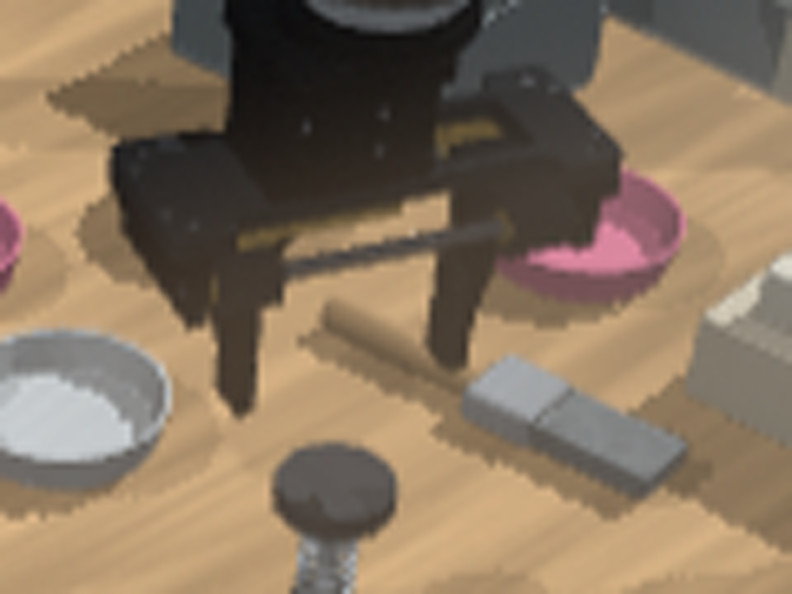

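The crop shows open fingertips at (240,410) and (447,365), midway above the cap at (335,490), so the alignment is good. Next I descend and grip.

Emit:
move_arm:
  series:
    - {"grip": 1, "xyz": [1, 3, 30], "angular": [0.001, 0.001, -0.003]}
    - {"grip": 1, "xyz": [1, 3, 60], "angular": [0.001, 0.001, -0.003]}
    - {"grip": 1, "xyz": [1, 3, 84], "angular": [0.001, 0.001, -0.003]}
    - {"grip": 1, "xyz": [1, 3, 84], "angular": [0.001, 0.001, -0.003]}
    - {"grip": 1, "xyz": [1, 3, 84], "angular": [0.001, 0.001, -0.003]}
    - {"grip": 0.55, "xyz": [1, 3, 84], "angular": [0.001, 0.001, -0.003]}
    - {"grip": 0.5, "xyz": [1, 3, 84], "angular": [0.001, 0.001, -0.003]}
    - {"grip": 0.5, "xyz": [1, 3, 84], "angular": [0.001, 0.001, -0.003]}
    - {"grip": 0.5, "xyz": [1, 3, 84], "angular": [0.001, 0.001, -0.003]}
    - {"grip": 0.5, "xyz": [1, 3, 84], "angular": [0.001, 0.001, -0.003]}

```text
time_s: 3.6
tcp_pos: [0.6246, 0.2307, 0.0785]
ee_rot: [[-0.936, 0.352, 0.001], [0.352, 0.936, 0.001], [-0.001, 0.001, -1.0]]
wrist_force: [0.1, -0.1, 0.6]
gripper_width: 0.631
gripper_force: 0.0
```

```bash
python3 -c "
from h import *
go([.624,.229,.13],69.3)"
```

```text
tcp [0.6246 0.2307 0.0785] shift [ -0.1  -1.8 -51.5] rot [0.001  0.0009 0.0011] t 3.6 F [ 0.07 -0.09  0.59] w 0.631 gf 0.0
```

Emit:
move_arm:
  series:
    - {"grip": 0.5, "xyz": [0, 0, 0], "angular": [0, 0, 0]}
    - {"grip": 0.5, "xyz": [0, 0, 0], "angular": [0, 0, 0]}
    - {"grip": 0.5, "xyz": [0, 0, 0], "angular": [0, 0, 0]}
    - {"grip": 0.5, "xyz": [0, 0, -5], "angular": [0, 0, 0]}
    - {"grip": 0.5, "xyz": [0, 0, -15], "angular": [0, 0, 0]}
    - {"grip": 0.5, "xyz": [0, 0, -35], "angular": [0, 0, 0]}
    - {"grip": 0.5, "xyz": [0, 0, -60], "angular": [0, 0, 0]}
    - {"grip": 0.5, "xyz": [0, 0, -80], "angular": [0, 0, 0]}
    - {"grip": 0.5, "xyz": [0, 0, -90], "angular": [0, 0, 0]}
    - {"grip": 0.5, "xyz": [0, 0, -90], "angular": [0, 0, 0]}

```text
time_s: 4.6
tcp_pos: [0.6251, 0.231, 0.17]
ee_rot: [[-0.936, 0.352, 0.004], [0.352, 0.936, 0.002], [-0.003, 0.003, -1.0]]
wrist_force: [-1.6, -1.0, -2.2]
gripper_width: 0.605
gripper_force: 30.0
```

```bash
python3 -c "
from h import *
go([.5315,.0106,.17],69.3)"
```

```text
tcp [0.6251 0.231  0.17  ] shift [   9.9 -239.3   -0.8] rot [0.0033 0.0027 0.0011] t 4.6 F [-1.59 -1.02 -2.16] w 0.605 gf 30.0
```

Emit:
move_arm:
  series:
    - {"grip": 0.5, "xyz": [0, -10, 0], "angular": [0.003, 0.003, 0.001]}
    - {"grip": 0.5, "xyz": [1, -35, 0], "angular": [0.003, 0.003, 0.001]}
    - {"grip": 0.5, "xyz": [3, -70, 0], "angular": [0.003, 0.003, 0.001]}
    - {"grip": 0.5, "xyz": [4, -105, 0], "angular": [0.003, 0.003, 0.001]}
    - {"grip": 0.5, "xyz": [6, -140, 0], "angular": [0.003, 0.003, 0.001]}
    - {"grip": 0.5, "xyz": [8, -175, 0], "angular": [0.003, 0.003, 0.001]}
    - {"grip": 0.5, "xyz": [9, -205, 0], "angular": [0.003, 0.003, 0.001]}
    - {"grip": 0.5, "xyz": [10, -230, 0], "angular": [0.003, 0.003, 0.001]}
    - {"grip": 0.5, "xyz": [10, -239, 0], "angular": [0.003, 0.003, 0.001]}
    - {"grip": 0.5, "xyz": [10, -239, 0], "angular": [0.003, 0.003, 0.001]}

```text
time_s: 5.6
tcp_pos: [0.5297, 0.0092, 0.1671]
ee_rot: [[-0.935, 0.355, -0.005], [0.355, 0.935, -0.002], [0.004, -0.004, -1.0]]
wrist_force: [0.2, 0.5, -1.2]
gripper_width: 0.607
gripper_force: 30.0
```

```bash
python3 - <<'E'
from h import *
np.set_printoptions(precision=4,suppress=True)
S=lambda u,v:((280+(u+.5)/5.6-.5),(165+(v+.5)/5.6-.5))
c=[atz('scene0.png',S(*p),.022) for p in((52,238),(248,192),(345,402),(132,462))]
print(np.array(c),np.mean(c,0),np.linalg.norm(c[0]-c[1]),np.linalg.norm(c[1]-c[2]))
go([.5315,.0106,.113],69.3)
E
```

```text
[[ 0.4721 -0.0263  0.022 ]
 [ 0.5085  0.075   0.022 ]
 [ 0.6579  0.0182  0.022 ]
 [ 0.6244 -0.0839  0.022 ]] [ 0.5657 -0.0043  0.022 ] 0.10769678442058037 0.15987049597582423
tcp [0.5297 0.0092 0.1671] shift [-1.4  2.2 54.1] rot [-0.0037 -0.0042 -0.0019] t 5.6 F [ 0.21  0.54 -1.15] w 0.607 gf 30.0
```

Emit:
move_arm:
  series:
    - {"grip": 0.5, "xyz": [-3, 2, 15], "angular": [-0.004, -0.004, -0.002]}
    - {"grip": 0.5, "xyz": [-3, 2, 35], "angular": [-0.004, -0.004, -0.002]}
    - {"grip": 0.5, "xyz": [-3, 2, 50], "angular": [-0.004, -0.004, -0.002]}
    - {"grip": 0.5, "xyz": [-3, 2, 58], "angular": [-0.004, -0.004, -0.002]}
    - {"grip": 0.5, "xyz": [-3, 2, 58], "angular": [-0.004, -0.004, -0.002]}
    - {"grip": 0.5, "xyz": [-3, 2, 58], "angular": [-0.004, -0.004, -0.002]}

```text
time_s: 6.2
tcp_pos: [0.5348, 0.0117, 0.1102]
ee_rot: [[-0.936, 0.351, 0.003], [0.351, 0.936, 0.001], [-0.002, 0.002, -1.0]]
wrist_force: [0.4, -0.2, -0.9]
gripper_width: 0.61
gripper_force: 30.0
```

```bash
python3 - <<'E'
from h import *
go([.533,.010,.109],69.3)
cap('scene','s3.png');crop('s3.png',275,165,100,75,8,'s3c.png')
p=r.sense()['tcp_pos']
for n,q in(('foot centre bottom',[p[0],p[1],p[2]-.079]),('seat',[.533,.01,.014]),('seat rim',[.533,.01,.022])): print(n,(proj('s3.png',q)[0]-[275,165]+.5)*8)
E
```

```text
tcp [0.5348 0.0117 0.1102] shift [ 1.1 -2.2  1.2] rot [0.0016 0.0022 0.0029] t 6.2 F [ 0.37 -0.24 -0.88] w 0.61 gf 30.0
foot centre bottom [299.64355593 368.12596956]
seat [294.85799691 402.61939276]
seat rim [293.86936873 386.62526029]
```

View pics/s3c.png

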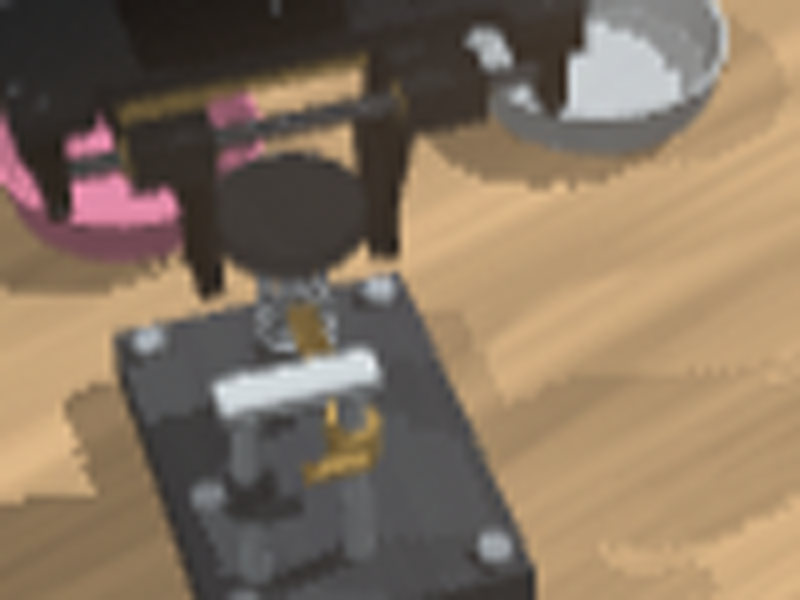

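The view shows the cap ellipse centred near (293,208), between the fingers, and the foot hidden behind the bridge. The pointer arm's seat end is at (303,308). I'll cross-check the seat with the arm end and cap in this camera.

```bash
python3 - <<'E'
from h import *
np.set_printoptions(precision=4,suppress=True)
C=lambda u,v:(275+(u+.5)/8-.5,165+(v+.5)/8-.5)
p=np.array(r.sense()['tcp_pos'])
print('cap pred',(proj('s3.png',p+[0,0,.001])[0]-[275,165]+.5)*8,'cap meas',atz('s3.png',C(293,208),p[2]+.001))
ux=np.array([np.cos(np.radians(-20.7)),np.sin(np.radians(-20.7)),0])
e=atz('s3.png',C(301,308),.078); print('arm end',e,'seat',e-.02*ux)
c=[atz('s3.png',C(*q),.022) for q in((149,340),(380,289),(494,545))]
print('bolts',np.array(c))
T=lambda u,v:((215+(u+.5)/5-.5),(145+(v+.5)/5-.5))
print('bolts top',np.array([atz('top0.png',T(*q),.022) for q in((614,380),(466,325),(552,100))]))
E
```

```text
cap pred [289.4414 197.5149] cap meas [0.5404 0.0093 0.1116]
arm end [0.5521 0.0023 0.078 ] seat [0.5334 0.0093 0.078 ]
bolts [[ 0.48   -0.0165  0.022 ]
 [ 0.5115  0.0659  0.022 ]
 [ 0.6391  0.0166  0.022 ]]
bolts top [[ 0.4818 -0.0177  0.022 ]
 [ 0.5133  0.0645  0.022 ]
 [ 0.6415  0.0149  0.022 ]]
```

Emit:
move_arm:
  series:
    - {"grip": 0.5, "xyz": [2, -2.8, 3], "angular": [0.001, 0.002, 0.003]}
    - {"grip": 0.5, "xyz": [2, -2.8, 5], "angular": [0.001, 0.002, 0.003]}
    - {"grip": 0.5, "xyz": [2, -2.8, 5], "angular": [0.001, 0.002, 0.003]}
    - {"grip": 0.5, "xyz": [2, -2.8, 5], "angular": [0.001, 0.002, 0.003]}

```text
time_s: 6.65
tcp_pos: [0.5314, 0.0093, 0.1051]
ee_rot: [[-0.935, 0.354, 0.0], [0.354, 0.935, 0.001], [0.0, 0.001, -1.0]]
wrist_force: [0.8, -1.2, -2.3]
gripper_width: 0.608
gripper_force: 30.0
```

```bash
python3 -c "
from h import *
go([.532,.0098,.0935],69.3)"
```

```text
tcp [0.5314 0.0093 0.1051] shift [-0.4  0.7 11.6] rot [ 0.0007 -0.0001 -0.001 ] t 6.65 F [ 0.75 -1.18 -2.28] w 0.608 gf 30.0
```

Emit:
move_arm:
  series:
    - {"grip": 0.5, "xyz": [-0.4, 0.7, 1.5], "angular": [0, 0, 0]}
    - {"grip": 0.5, "xyz": [-0.4, 0.7, 3], "angular": [0, 0, 0]}
    - {"grip": 0.5, "xyz": [-0.4, 0.7, 4.5], "angular": [0, 0, 0]}
    - {"grip": 0.5, "xyz": [-0.4, 0.7, 5.5], "angular": [0, 0, 0]}
    - {"grip": 0.5, "xyz": [-0.4, 0.7, 6.5], "angular": [0, 0, 0]}
    - {"grip": 0.5, "xyz": [-0.4, 0.7, 6.5], "angular": [0, 0, 0]}

```text
time_s: 7.25
tcp_pos: [0.5319, 0.0098, 0.0983]
ee_rot: [[-0.935, 0.354, -0.001], [0.354, 0.935, 0.001], [0.001, 0.0, -1.0]]
wrist_force: [-0.2, -0.0, -1.5]
gripper_width: 0.61
gripper_force: 30.0
```

```bash
python3 -c "
from h import *
go([.532,.0098,.0935],69.3);print(r.sense()['moment'])"
```

```text
tcp [0.5319 0.0098 0.0983] shift [-0.1  0.1  4.8] rot [ 0.0003 -0.0007 -0.001 ] t 7.25 F [-0.18 -0.03 -1.49] w 0.61 gf 30.0
[-0.03787803 -0.12282154  0.0348123 ]
```

Emit:
move_arm:
  series:
    - {"grip": 0.5, "xyz": [0, 0, 1.5], "angular": [0, 0, 0]}
    - {"grip": 0.5, "xyz": [0, 0, 3], "angular": [0, 0, 0]}
    - {"grip": 0.5, "xyz": [0, 0, 4], "angular": [0, 0, 0]}
    - {"grip": 0.5, "xyz": [0, 0, 4.5], "angular": [0, 0, 0]}
    - {"grip": 0.5, "xyz": [0, 0, 4.5], "angular": [0, 0, 0]}

```text
time_s: 7.75
tcp_pos: [0.5319, 0.0098, 0.0938]
ee_rot: [[-0.935, 0.354, -0.0], [0.354, 0.935, 0.001], [0.001, 0.0, -1.0]]
wrist_force: [-0.5, 0.0, -1.9]
gripper_width: 0.608
gripper_force: 30.0
```

```bash
python3 -c "
from h import *
go([.532,.0098,.0925],69.3);print(r.sense()['moment'])"
```

```text
tcp [0.5319 0.0098 0.0938] shift [-0.1  0.   1.3] rot [ 0.0004 -0.0006 -0.001 ] t 7.75 F [-0.46  0.01 -1.91] w 0.608 gf 30.0
[-0.05323822  0.02385728  0.00476183]
```

Emit:
move_arm:
  series:
    - {"grip": 0.5, "xyz": [0, 0, 0.5], "angular": [0, 0, 0]}
    - {"grip": 0.5, "xyz": [0, 0, 0.8], "angular": [0, 0, 0]}
    - {"grip": 0.5, "xyz": [0, 0, 0.8], "angular": [0, 0, 0]}

```text
time_s: 8.05
tcp_pos: [0.532, 0.0098, 0.0931]
ee_rot: [[-0.935, 0.354, -0.0], [0.354, 0.935, 0.001], [0.0, 0.001, -1.0]]
wrist_force: [-0.5, -0.2, -1.9]
gripper_width: 0.609
gripper_force: 30.0
```

Emit:
move_arm:
  series:
    - {"grip": 0.5, "xyz": [0, 0, 0.3], "angular": [0, 0, 0]}
    - {"grip": 0.5, "xyz": [0, 0, 0.6], "angular": [0, 0, 0]}
    - {"grip": 0.5, "xyz": [0, 0, 0.6], "angular": [0, 0, 0]}

```text
time_s: 8.35
tcp_pos: [0.5319, 0.0098, 0.0925]
ee_rot: [[-0.935, 0.354, -0.0], [0.354, 0.935, 0.001], [0.001, 0.0, -1.0]]
wrist_force: [0.6, -0.3, -1.0]
gripper_width: 0.609
gripper_force: 30.0
```

Emit:
move_arm:
  series:
    - {"grip": 0.5, "xyz": [0, 0, 0.4], "angular": [0, 0, 0]}
    - {"grip": 0.5, "xyz": [0, 0, 0.4], "angular": [0, 0, 0]}

```text
time_s: 8.55
tcp_pos: [0.5321, 0.0098, 0.0924]
ee_rot: [[-0.935, 0.354, 0.0], [0.354, 0.935, 0.001], [0.0, 0.001, -1.0]]
wrist_force: [-0.4, 0.4, 0.1]
gripper_width: 0.607
gripper_force: 30.0
```

Emit:
move_arm:
  series:
    - {"grip": 0.7, "xyz": [0, 0, 0.4], "angular": [0, 0, 0]}
    - {"grip": 0.8, "xyz": [0, 0, 0.4], "angular": [0, 0, 0]}
    - {"grip": 0.9, "xyz": [0, 0, 0.4], "angular": [0, 0, 0]}
    - {"grip": 0.9, "xyz": [0, 0, 0.4], "angular": [0, 0, 0]}
    - {"grip": 0.9, "xyz": [0, 0, 0.4], "angular": [0, 0, 0]}
    - {"grip": 0.9, "xyz": [0, 0, 0.4], "angular": [0, 0, 0]}

```text
time_s: 9.15
tcp_pos: [0.532, 0.0098, 0.0917]
ee_rot: [[-0.935, 0.354, -0.0], [0.354, 0.935, 0.001], [0.0, 0.001, -1.0]]
wrist_force: [0.2, -0.0, -0.0]
gripper_width: 0.895
gripper_force: 0.0
```

Emit:
move_arm:
  series:
    - {"grip": 0.9, "xyz": [0, 0, -8], "angular": [0, 0, 0]}
    - {"grip": 0.9, "xyz": [0, 0, -20], "angular": [0, 0, 0]}
    - {"grip": 0.9, "xyz": [0, 0, -40], "angular": [0, 0, 0]}
    - {"grip": 0.5, "xyz": [0, 0, -50], "angular": [0, 0, 0]}
    - {"grip": 0, "xyz": [0, 0, -50], "angular": [0, 0, 0]}
    - {"grip": 0, "xyz": [0, 0, -50], "angular": [0, 0, 0]}
    - {"grip": 0, "xyz": [0, 0, -50], "angular": [0, 0, 0]}
    - {"grip": 0, "xyz": [0, 0, -50], "angular": [0, 0, 0]}
    - {"grip": 0, "xyz": [0, 0, -50], "angular": [0, 0, 0]}
    - {"grip": 0, "xyz": [0, 0, -50], "angular": [0, 0, 0]}

```text
time_s: 10.15
tcp_pos: [0.5318, 0.0098, 0.1413]
ee_rot: [[-0.935, 0.354, -0.001], [0.354, 0.935, 0.0], [0.001, -0.0, -1.0]]
wrist_force: [0.6, -0.6, 0.4]
gripper_width: 0.345
gripper_force: 0.0
```

```bash
python3 - <<'E'
from h import *
go([.532,.0098,.0925],69.3)
cap('scene','s4.png');crop('s4.png',275,165,100,75,8,'s4c.png')
for q in([.532,.0098,.094],[.532,.0098,.080]): print((proj('s4.png',q)[0]-[275,165]+.5)*8)
E
```

```text
tcp [0.5318 0.0098 0.1413] shift [-0.2  0.1 48.8] rot [-0.     -0.0011 -0.0009] t 10.15 F [ 0.64 -0.62  0.43] w 0.345 gf 0.0
[282.3463794 234.3721489]
[284.24332148 264.77003036]
```

View pics/s4c.png

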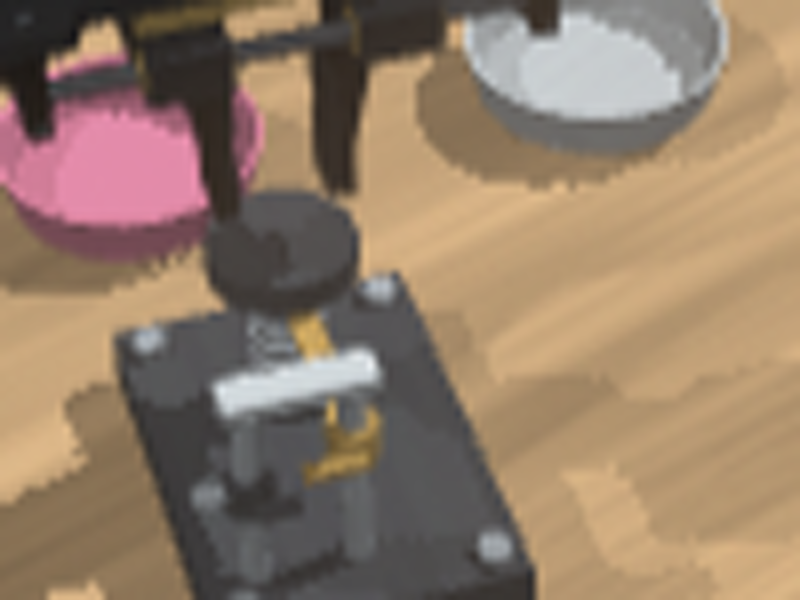

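The spring stands upright, with its cap centred at (283,242) as predicted. The brass tip near (310,470) and the mark near (255,490) are unchanged. Next I close the fingers and approach to just above the cap.

Emit:
move_arm:
  series:
    - {"grip": 0, "xyz": [0, 0, 5], "angular": [0, 0, 0]}
    - {"grip": 0, "xyz": [0, 0, 5], "angular": [0, 0, 0]}
    - {"grip": 0, "xyz": [0, 0, 5], "angular": [0, 0, 0]}
    - {"grip": 0, "xyz": [0, 0, 5], "angular": [0, 0, 0]}
    - {"grip": 0, "xyz": [0, 0, 10], "angular": [0, 0, 0]}
    - {"grip": 0, "xyz": [0, 0, 15], "angular": [0, 0, 0]}
    - {"grip": 0, "xyz": [0, 0, 18], "angular": [0, 0, 0]}
    - {"grip": 0, "xyz": [0, 0, 18], "angular": [0, 0, 0]}

```text
time_s: 11.0
tcp_pos: [0.5315, 0.0097, 0.123]
ee_rot: [[-0.935, 0.354, -0.002], [0.354, 0.935, 0.0], [0.002, -0.0, -1.0]]
wrist_force: [-0.9, 0.3, -0.1]
gripper_width: 0.003
gripper_force: 0.0
```

```bash
cat >> h.py <<'E'
def F(n=6):
    z=[]
    for i in range(n): r.capture('top'); s=r.sense(); z.append(s['wrist_force'][2])
    print('Fz',np.mean(z).round(2),'sd',np.std(z).round(2),'tcp',np.round(s['tcp_pos'],4),'w',round(s['gripper_width'],3),'t',s['time_s'])
E
python3 -c "
from h import *
F(6)"
```

```text
Fz 0.2 sd 0.31 tcp [0.5321 0.0099 0.1239] w 0.009 t 11.3
```

Emit:
move_arm:
  series:
    - {"grip": 0, "xyz": [0, 0, 1], "angular": [0, 0, 0]}
    - {"grip": 0, "xyz": [0, 0, 2], "angular": [0, 0, 0]}
    - {"grip": 0, "xyz": [0, 0, 3], "angular": [0, 0, 0]}
    - {"grip": 0, "xyz": [0, 0, 4], "angular": [0, 0, 0]}
    - {"grip": 0, "xyz": [0, 0, 5], "angular": [0, 0, 0]}
    - {"grip": 0, "xyz": [0, 0, 6], "angular": [0, 0, 0]}
    - {"grip": 0, "xyz": [0, 0, 7], "angular": [0, 0, 0]}
    - {"grip": 0, "xyz": [0, 0, 8], "angular": [0, 0, 0]}
    - {"grip": 0, "xyz": [0, 0, 8], "angular": [0, 0, 0]}

```text
time_s: 12.2
tcp_pos: [0.5321, 0.0098, 0.1159]
ee_rot: [[-0.935, 0.354, 0.0], [0.354, 0.935, 0.001], [0.0, 0.001, -1.0]]
wrist_force: [-1.2, 0.4, 3.6]
gripper_width: 0.004
gripper_force: 1.7
```

Emit:
move_arm:
  series:
    - {"grip": 0, "xyz": [0, 0, 1], "angular": [0, 0, 0]}
    - {"grip": 0, "xyz": [0, 0, 2], "angular": [0, 0, 0]}
    - {"grip": 0, "xyz": [0, 0, 3], "angular": [0, 0, 0]}
    - {"grip": 0, "xyz": [0, 0, 4], "angular": [0, 0, 0]}
    - {"grip": 0, "xyz": [0, 0, 4], "angular": [0, 0, 0]}

```text
time_s: 12.7
tcp_pos: [0.5321, 0.0099, 0.1118]
ee_rot: [[-0.935, 0.354, 0.0], [0.354, 0.935, 0.001], [0.0, 0.001, -1.0]]
wrist_force: [-0.9, -0.4, 4.6]
gripper_width: 0.009
gripper_force: 2.3
```

Emit:
move_arm:
  series:
    - {"grip": 0, "xyz": [0, 0, 1], "angular": [0, 0, 0]}
    - {"grip": 0, "xyz": [0, 0, 2], "angular": [0, 0, 0]}
    - {"grip": 0, "xyz": [0, 0, 3], "angular": [0, 0, 0]}
    - {"grip": 0, "xyz": [0, 0, 4], "angular": [0, 0, 0]}
    - {"grip": 0, "xyz": [0, 0, 4], "angular": [0, 0, 0]}

```text
time_s: 13.2
tcp_pos: [0.5321, 0.0099, 0.108]
ee_rot: [[-0.935, 0.354, 0.0], [0.354, 0.935, 0.001], [0.0, 0.001, -1.0]]
wrist_force: [-1.0, -0.1, 6.6]
gripper_width: 0.004
gripper_force: 2.9
```

Emit:
move_arm:
  series:
    - {"grip": 0, "xyz": [0, 0, 1], "angular": [0, 0, 0]}
    - {"grip": 0, "xyz": [0, 0, 2], "angular": [0, 0, 0]}
    - {"grip": 0, "xyz": [0, 0, 3], "angular": [0, 0, 0]}
    - {"grip": 0, "xyz": [0, 0, 4], "angular": [0, 0, 0]}
    - {"grip": 0, "xyz": [0, 0, 4], "angular": [0, 0, 0]}

```text
time_s: 13.7
tcp_pos: [0.5323, 0.0098, 0.1045]
ee_rot: [[-0.935, 0.354, 0.001], [0.354, 0.935, 0.0], [-0.0, 0.001, -1.0]]
wrist_force: [-2.0, 0.5, 8.8]
gripper_width: 0.005
gripper_force: 4.3
```

Emit:
move_arm:
  series:
    - {"grip": 0, "xyz": [0, 0, 1], "angular": [0, 0, 0]}
    - {"grip": 0, "xyz": [0, 0, 2], "angular": [0, 0, 0]}
    - {"grip": 0, "xyz": [0, 0, 2.5], "angular": [0, 0, 0]}
    - {"grip": 0, "xyz": [0, 0, 2.5], "angular": [0, 0, 0]}

```text
time_s: 14.1
tcp_pos: [0.5324, 0.0098, 0.1025]
ee_rot: [[-0.935, 0.354, 0.001], [0.354, 0.935, 0.0], [-0.001, 0.001, -1.0]]
wrist_force: [-2.6, -0.2, 10.4]
gripper_width: 0.005
gripper_force: 5.5
```

```bash
python3 -c "
from h import *
F(6)"
```

```text
Fz 10.59 sd 0.41 tcp [0.5324 0.0098 0.1025] w 0.005 t 14.4
```

Emit:
move_arm:
  series:
    - {"grip": 0, "xyz": [0, 0, 1], "angular": [0, 0, 0]}
    - {"grip": 0, "xyz": [0, 0, 2], "angular": [0, 0, 0]}
    - {"grip": 0, "xyz": [0, 0, 2.8], "angular": [0, 0, 0]}
    - {"grip": 0, "xyz": [0, 0, 2.8], "angular": [0, 0, 0]}

```text
time_s: 14.8
tcp_pos: [0.5326, 0.0098, 0.1001]
ee_rot: [[-0.935, 0.353, 0.001], [0.353, 0.935, 0.0], [-0.001, 0.001, -1.0]]
wrist_force: [-3.3, -0.2, 14.2]
gripper_width: 0.002
gripper_force: 6.8
```

```bash
python3 -c "
from h import *
F(6)"
```

```text
Fz 13.35 sd 0.32 tcp [0.5326 0.0098 0.1002] w 0.001 t 15.1
```

Emit:
move_arm:
  series:
    - {"grip": 0, "xyz": [0, 0, 0.8], "angular": [0, 0, 0]}
    - {"grip": 0, "xyz": [0, 0, 1.6], "angular": [0, 0, 0]}
    - {"grip": 0, "xyz": [0, 0, 1.6], "angular": [0, 0, 0]}
    - {"grip": 0, "xyz": [0, 0, 1.6], "angular": [0, 0, 0]}

```text
time_s: 15.5
tcp_pos: [0.5327, 0.0098, 0.0989]
ee_rot: [[-0.935, 0.353, 0.002], [0.353, 0.936, 0.0], [-0.002, 0.001, -1.0]]
wrist_force: [-3.9, -0.3, 15.5]
gripper_width: 0.004
gripper_force: 7.6
```

```bash
python3 -c "
from h import *
F(10)"
```

```text
Fz 15.25 sd 0.43 tcp [0.5326 0.0098 0.0989] w 0.006 t 16.0
```

Emit:
move_arm:
  series:
    - {"grip": 0, "xyz": [0, 0, 0], "angular": [0, 0, 0]}
    - {"grip": 0, "xyz": [0, 0, 0], "angular": [0, 0, 0]}
    - {"grip": 0, "xyz": [0, 0, 0], "angular": [0, 0, 0]}
    - {"grip": 0, "xyz": [0, 0, 0], "angular": [0, 0, 0]}
    - {"grip": 0, "xyz": [0, 0, 0], "angular": [0, 0, 0]}
    - {"grip": 0, "xyz": [0, 0, 0], "angular": [0, 0, 0]}
    - {"grip": 0, "xyz": [0, 0, 0], "angular": [0, 0, 0]}
    - {"grip": 0, "xyz": [0, 0, 0], "angular": [0, 0, 0]}
    - {"grip": 0, "xyz": [0, 0, 0], "angular": [0, 0, 0]}
    - {"grip": 0, "xyz": [0, 0, 0], "angular": [0, 0, 0]}

```text
time_s: 17.0
tcp_pos: [0.5326, 0.0098, 0.0989]
ee_rot: [[-0.935, 0.353, 0.002], [0.353, 0.935, 0.0], [-0.001, 0.001, -1.0]]
wrist_force: [-4.1, -0.2, 14.8]
gripper_width: 0.006
gripper_force: 7.6
```

Emit:
move_arm:
  series:
    - {"grip": 0, "xyz": [0, 0, -3], "angular": [0, 0, 0]}
    - {"grip": 0, "xyz": [0, 0, -7], "angular": [0, 0, 0]}
    - {"grip": 0, "xyz": [0, 0, -11], "angular": [0, 0, 0]}
    - {"grip": 0, "xyz": [0, 0, -15], "angular": [0, 0, 0]}
    - {"grip": 0, "xyz": [0, 0, -19], "angular": [0, 0, 0]}
    - {"grip": 0, "xyz": [0, 0, -23], "angular": [0, 0, 0]}
    - {"grip": 0, "xyz": [0, 0, -27], "angular": [0, 0, 0]}
    - {"grip": 0, "xyz": [0, 0, -40], "angular": [0, 0, 0]}
    - {"grip": 0, "xyz": [0, 0, -60], "angular": [0, 0, 0]}
    - {"grip": 0, "xyz": [0, 0, -60], "angular": [0, 0, 0]}

```text
time_s: 18.0
tcp_pos: [0.5333, 0.0101, 0.1587]
ee_rot: [[-0.935, 0.354, 0.004], [0.354, 0.935, 0.002], [-0.003, 0.003, -1.0]]
wrist_force: [-0.1, 1.1, -1.4]
gripper_width: 0.004
gripper_force: 0.0
```

```bash
python3 - <<'E'
from h import *
go([.532,.0098,.0925],69.3)
cap('scene','s5.png')
im=[cv2.resize(cv2.imread('pics/'+f)[200:245,294:334],None,fx=10,fy=10,interpolation=cv2.INTER_CUBIC) for f in('s4.png','s5.png')]
cv2.imwrite('pics/cmp.png',np.hstack(im))
u=np.array([np.cos(np.radians(-20.9)),np.sin(np.radians(-20.9))]); v=np.array([-u[1],u[0]]); s=np.array([.532,.0098])
P=lambda x,y,z:((proj('s5.png',[*(s+x/1000*u+y/1000*v),z/1000+.014])[0]-[294,200]+.5)*10).round(0)
for z in(64,60,56,52,48,44,40): print(z,'mark',P(97,-24,z),'ptr y=-14,x=97',P(97,-14,z),'ptr y=0 x=97',P(97,0,z))
E
```

```text
tcp [0.5333 0.0101 0.1587] shift [ 1.3 -1.  66.2] rot [ 0.003   0.0033 -0.0005] t 18.0 F [-0.09  1.11 -1.39] w 0.004 gf 0.0
64 mark [176. 242.] ptr y=-14,x=97 [213. 233.] ptr y=0 x=97 [265. 221.]
60 mark [177. 253.] ptr y=-14,x=97 [214. 244.] ptr y=0 x=97 [265. 232.]
56 mark [177. 263.] ptr y=-14,x=97 [214. 255.] ptr y=0 x=97 [266. 243.]
52 mark [178. 274.] ptr y=-14,x=97 [215. 266.] ptr y=0 x=97 [266. 254.]
48 mark [179. 285.] ptr y=-14,x=97 [215. 276.] ptr y=0 x=97 [266. 264.]
44 mark [179. 295.] ptr y=-14,x=97 [216. 287.] ptr y=0 x=97 [267. 275.]
40 mark [180. 306.] ptr y=-14,x=97 [217. 297.] ptr y=0 x=97 [267. 285.]
```

View pics/cmp.png

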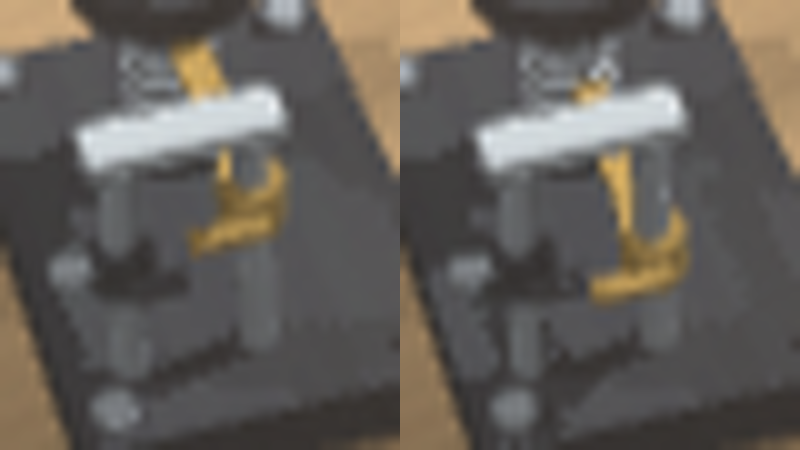

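Comparing before and after, the pointer's tip dropped from (190,235) to (191,278), about 17 mm, to roughly 46–47 mm above the seat floor. The dark blade sits at (95–185, 265–290). I'll take an averaged close-up to compare the two heights.

```bash
python3 - <<'E'
from h import *
a=np.mean([r.capture('scene')['img'][:,:,::-1].astype(float) for _ in range(12)],0)
np.save('pics/avg.npy',a)
g=np.clip((a[216:240,298:326]/255)**.6*330-40,0,255).astype(np.uint8)
cv2.imwrite('pics/m.png',cv2.resize(g,None,fx=25,fy=25,interpolation=cv2.INTER_NEAREST))
print(a[216:240,300:316].mean(2).astype(int))
E
```

```text
[[ 61  78 128 185 167 142 124 109 107 102 106  88  73  65 146 156]
 [ 61  61  84 111 109 109 116  85  77  64  63  63  63  73 110 155]
 [ 61  61  68  83  88  97  94  83  85  83  83  83  85  86  84 145]
 [ 61  61  61  67 102  99  94  81  85  83  83  83  84  85  86 118]
 [ 61  68  67  71 101  99  94  82  85  84  83  83  84  84  85 111]
 [ 62  84  83  83 101 100  95  83  85  85  83  83  84  84  84  84]
 [ 62  79  79  83 101  99  96  84  83  84  84  83  83  84  84  87]
 [ 62  61  65  77 100  99  95  80  72  79  83  84  83  83  84  88]
 [ 62  62  62  60  92  97  91  71  55  70  84  83  83  83  84  84]
 [ 85  87  88  60  67  82  73  54  55  66  85  83  82  83  84  84]
 [127 127 127  65  57  57  56  53  49  62  80  78  78  83  83  87]
 [123 121 107  75  53  51  52  53  53  61  71  62  79  96 102 115]
 [ 99 106  71  56  53  51  54  59  59  59  76  65  67 116 130 143]
 [ 85  80  62  56  55  58  57  60  59  60  62  67  72  97 106 106]
 [ 85  69  69  62  65  77  79  76  74  78  84  85  85  84  85  84]
 [ 84  85  80  61  72  91  95  90  85  83  85  85  85  84  84  84]
 [ 84  85  69  61  67  94  95  90  62  83  84  85  85  84  84  84]
 [ 84  84  85  61  65 100  97  90  67  77  83  85  85  85  84  79]
 [ 83  83  85  68  61  99  97  91  68  68  77  85  83  79  77  60]
 [ 83  83  84  85  62  98  96  92  70  77  54  78  72  60  55  54]
 [ 84  83  83  80  61  93  97  92  71  54  54  54  55  55  55  61]
 [ 78  78  78  61  61  75  89  85  62  56  56  56  57  57  64  76]
 [ 59  60  60  61  70  76  76  65  61  61  61  61  62  68  85  79]
 [ 54  60  60  75 100 111 111  80  61  61  61  61  68  85  85  85]]
```

View pics/m.png

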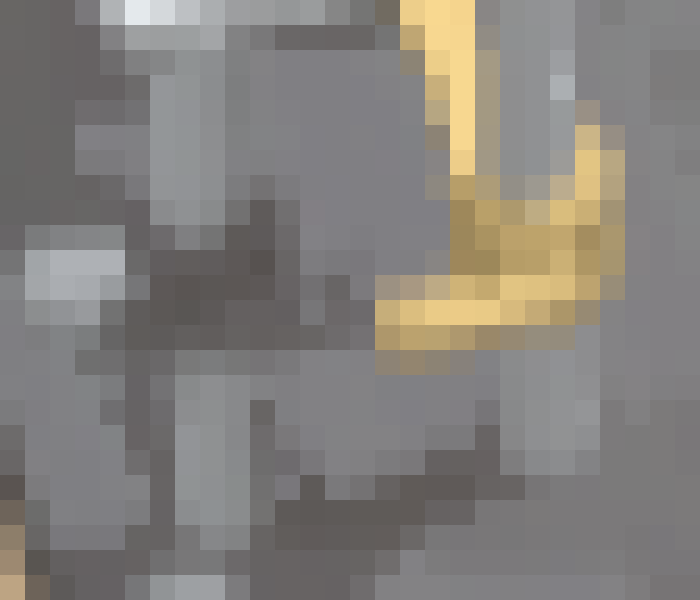

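```bash
python3 - <<'E'
from h import *
np.set_printoptions(linewidth=200)
a=np.load('pics/avg.npy'); b=np.mean([cv2.imread('pics/%s.png'%f).astype(float) for f in('s4','scene0','s2','s1')],0)
for n,i in(('before',b),('after',a)):
    print(n,'gray');print(i[217:234,303:320].mean(2).astype(int)); print('R-B');print((i[217:234,303:320,2]-i[217:234,303:320,0]).astype(int))
u=np.array([np.cos(np.radians(-20.9)),np.sin(np.radians(-20.9))]); v=np.array([-u[1],u[0]]); s=np.array([.532,.0098])
P=lambda x,y,z:proj('s5.png',[*(s+x/1000*u+y/1000*v),z/1000+.014])[0].round(2)
for q in((92,-19,64),(102,-19,64),(102,-19,59),(92,-19,46),(102,-19,46),(102,-19,41),(92,-24,46),(102,-24,46),(85,-36,46),(85,-36,108-14),(85,0,94)): print(q,P(*q))
E
```

```text
before gray
[[109 106 107 113  90  83  73  77  77  77  81  81  92 117  86  94  96]
 [ 87  85  95  92  80  83  82  82  82  83  84  84  84  89  87  93 100]
 [ 77  97  97  92  80  81  80  80  81  82  83  83  78  84  89  92 104]
 [ 77  97  96  92  79  76  75  75  79  79  80  77  76  76  87  94  95]
 [ 75  96  97  93  79  72  72  70  70  71  72  72  74  80  88  91  93]
 [ 72  96  96  93  80  70  72  72  72  74  80  77  89  98 105 107 107]
 [ 66  94  96  93  76  62  70  75  75  78  87  90 108 106 106  96  96]
 [ 57  88  94  89  70  54  60  71  71  69  86  93  93  82  83  88  90]
 [ 57  63  79  71  53  52  58  71  71  69  80  75  75  73  79  93  95]
 [ 62  54  54  54  52  48  56  69  68  66  70  71  71  71  78  96  95]
 [ 73  52  50  51  51  52  57  60  56  61  70  70  70  71  76  94  95]
 [ 55  50  50  52  56  56  56  56  54  56  70  71  70  71  71  89  94]
 [ 62  55  56  55  58  55  56  57  60  63  71  71  70  71  74  90  93]
 [ 71  69  75  78  74  62  67  71  72  71  71  70  70  71  73  89  93]
 [ 71  77  89  93  89  71  70  71  71  71  71  71  71  70  72  89  93]
 [ 71  74  92  93  88  
[... 3106 characters left out ...]
98  84  71]
 [  3   3   2   3   2   3   3   2   1   0  57  68  65  55  39  29  20]
 [  1   0   0  -1   0   0   0  -1  -2  -1  19  29  20   9  -2  -1  -1]
 [  1   0  -2  -3  -2  -1  -2  -1  -1  -1  -2  -2  -1  -1  -2  -1  -2]
 [  1   0  -2  -2  -2   2  -2  -1  -1  -1  -2  -2  -1  -1   0  -1  -2]
 [  2   1  -4  -2  -2   1   0  -2  -1  -1  -1  -1   0  -1   2  -1  -2]]
(92, -19, 64) [312.43 221.96]
(102, -19, 64) [313.47 224.56]
(102, -19, 59) [313.55 225.92]
(92, -19, 46) [312.72 226.78]
(102, -19, 46) [313.75 229.39]
(102, -19, 41) [313.83 230.71]
(92, -24, 46) [310.89 227.21]
(102, -24, 46) [311.91 229.82]
(85, -36, 46) [305.81 226.42]
(85, -36, 94) [304.8  213.31]
(85, 0, 94) [318.29 210.27]
```

The pointer's tip dropped 4.7 px (about 17.7 mm), to roughly 46 mm above the seat floor. Corrected for perspective, the blade's upper face sits about 1.2 px higher than the tip, at roughly 50 mm. The tip is below the mark, so the spring is weak and goes in the square tray. I'll regrip it now.

Emit:
move_arm:
  series:
    - {"grip": 1, "xyz": [1.3, -1, 0], "angular": [0.003, 0.003, 0]}
    - {"grip": 1, "xyz": [1.3, -1, 0], "angular": [0.003, 0.003, 0]}
    - {"grip": 1, "xyz": [1.3, -1, 0], "angular": [0.003, 0.003, 0]}
    - {"grip": 1, "xyz": [1.3, -1, 0], "angular": [0.003, 0.003, 0]}
    - {"grip": 1, "xyz": [1.3, -1, 0], "angular": [0.003, 0.003, 0]}
    - {"grip": 1, "xyz": [1.3, -1, 0], "angular": [0.003, 0.003, 0]}
    - {"grip": 1, "xyz": [1.3, -1, 5], "angular": [0.003, 0.003, 0]}
    - {"grip": 1, "xyz": [1.3, -1, 5], "angular": [0.003, 0.003, 0]}

```text
time_s: 19.45
tcp_pos: [0.5299, 0.0093, 0.151]
ee_rot: [[-0.935, 0.355, -0.006], [0.355, 0.935, -0.001], [0.005, -0.003, -1.0]]
wrist_force: [0.1, -1.0, -0.1]
gripper_width: 0.648
gripper_force: 0.0
```

```bash
python3 - <<'E'
from h import *
go([.532,.0098,.0925],69.3)
for f,x,y,w,h in(('top0.png',385,212,62,56),('scene0.png',185,205,68,55)):
    im=cv2.imread('pics/'+f)[y:y+h,x:x+w].astype(int); m=((im[:,:,2]-im[:,:,0])<12).astype(np.uint8)
    n,l,st,_=cv2.connectedComponentsWithStats(m); k=1+np.argmax(st[1:,4]); p=np.argwhere(l==k)[:,::-1]
    hull=cv2.convexHull((p+[x,y]).astype(np.int32)); R=cv2.minAreaRect(hull); print(f,st[k],R)
    b=cv2.boxPoints(R) if 'top' in f else cv2.approxPolyDP(hull,4,True).reshape(-1,2)
    w_=np.array([atz(f,q,.026) for q in b]); print(w_.round(4),w_.mean(0).round(4),atz(f,R[0],.026).round(4))
E
```

```text
tcp [0.5299 0.0093 0.151 ] shift [-2.1  1.4 58.5] rot [-0.0032 -0.0048 -0.0011] t 19.45 F [ 0.1  -0.97 -0.14] w 0.648 gf 0.0
top0.png [   8    8   45   42 1467] ((415.0540771484375, 240.32431030273438), (38.14056396484375, 39.45575714111328), 80.53767395019531)
[[ 0.4685 -0.1702  0.026 ]
 [ 0.4856 -0.2794  0.026 ]
 [ 0.3817 -0.2915  0.026 ]
 [ 0.3651 -0.1836  0.026 ]] [ 0.4252 -0.2312  0.026 ] [ 0.4249 -0.2311  0.026 ]
scene0.png [   7    8   54   43 1314] ((218.84613037109375, 233.26919555664062), (33.559364318847656, 45.48542022705078), 56.3099365234375)
[[ 0.4926 -0.1834  0.026 ]
 [ 0.504  -0.2811  0.026 ]
 [ 0.3869 -0.2899  0.026 ]
 [ 0.3762 -0.1899  0.026 ]] [ 0.44   -0.2361  0.026 ] [ 0.4417 -0.236   0.026 ]
```

Emit:
move_arm:
  series:
    - {"grip": 1, "xyz": [-2.1, 1.4, 0], "angular": [-0.003, -0.005, -0.001]}
    - {"grip": 1, "xyz": [-2.1, 1.4, 0], "angular": [-0.003, -0.005, -0.001]}
    - {"grip": 1, "xyz": [-2.1, 1.4, 5], "angular": [-0.003, -0.005, -0.001]}
    - {"grip": 1, "xyz": [-2.1, 1.4, 10], "angular": [-0.003, -0.005, -0.001]}
    - {"grip": 1, "xyz": [-2.1, 1.4, 15], "angular": [-0.003, -0.005, -0.001]}
    - {"grip": 1, "xyz": [-2.1, 1.4, 15], "angular": [-0.003, -0.005, -0.001]}

```text
time_s: 20.05
tcp_pos: [0.5321, 0.0097, 0.1358]
ee_rot: [[-0.935, 0.354, -0.0], [0.354, 0.935, -0.001], [0.0, -0.001, -1.0]]
wrist_force: [-1.0, -0.5, -0.2]
gripper_width: 0.997
gripper_force: 0.0
```

```bash
python3 -c "
from h import *
go([.532,.0098,.0925],69.3)"
```

```text
tcp [0.5321 0.0097 0.1358] shift [ 0.1  0.1 43.3] rot [-0.0007 -0.0003 -0.0001] t 20.05 F [-0.98 -0.48 -0.16] w 0.997 gf 0.0
```

Emit:
move_arm:
  series:
    - {"grip": 1, "xyz": [0, 0, 15], "angular": [0, 0, 0]}
    - {"grip": 1, "xyz": [0, 0, 30], "angular": [0, 0, 0]}
    - {"grip": 1, "xyz": [0, 0, 40], "angular": [0, 0, 0]}
    - {"grip": 1, "xyz": [0, 0, 43], "angular": [0, 0, 0]}
    - {"grip": 0.7, "xyz": [0, 0, 43], "angular": [0, 0, 0]}
    - {"grip": 0.5, "xyz": [0, 0, 43], "angular": [0, 0, 0]}
    - {"grip": 0.5, "xyz": [0, 0, 43], "angular": [0, 0, 0]}
    - {"grip": 0.5, "xyz": [0, 0, 43], "angular": [0, 0, 0]}
    - {"grip": 0.5, "xyz": [0, 0, 43], "angular": [0, 0, 0]}
    - {"grip": 0.5, "xyz": [0, 0, 43], "angular": [0, 0, 0]}

```text
time_s: 21.05
tcp_pos: [0.533, 0.0099, 0.0942]
ee_rot: [[-0.936, 0.353, 0.002], [0.353, 0.936, -0.0], [-0.002, 0.001, -1.0]]
wrist_force: [-0.8, 0.0, 1.3]
gripper_width: 0.614
gripper_force: 30.0
```

Emit:
move_arm:
  series:
    - {"grip": 0.5, "xyz": [0, 0, 0], "angular": [0, 0, 0]}
    - {"grip": 0.5, "xyz": [0, 0, 0], "angular": [0, 0, 0]}
    - {"grip": 0.5, "xyz": [0, 0, 0], "angular": [0, 0, 0]}

```text
time_s: 21.35
tcp_pos: [0.5331, 0.0099, 0.0941]
ee_rot: [[-0.936, 0.353, 0.002], [0.353, 0.936, -0.0], [-0.002, 0.001, -1.0]]
wrist_force: [-0.8, 0.1, 2.1]
gripper_width: 0.611
gripper_force: 30.0
```

Gripped. Next I lift straight up.

Emit:
move_arm:
  series:
    - {"grip": 0.5, "xyz": [0, 0, -4], "angular": [0, 0, 0]}
    - {"grip": 0.5, "xyz": [0, 0, -10], "angular": [0, 0, 0]}
    - {"grip": 0.5, "xyz": [0, 0, -20], "angular": [0, 0, 0]}
    - {"grip": 0.5, "xyz": [0, 0, -40], "angular": [0, 0, 0]}
    - {"grip": 0.5, "xyz": [0, 0, -65], "angular": [0, 0, 0]}
    - {"grip": 0.5, "xyz": [0, 0, -85], "angular": [0, 0, 0]}
    - {"grip": 0.5, "xyz": [0, 0, -95], "angular": [0, 0, 0]}
    - {"grip": 0.5, "xyz": [0, 0, -95], "angular": [0, 0, 0]}

```text
time_s: 22.15
tcp_pos: [0.5334, 0.0101, 0.1906]
ee_rot: [[-0.935, 0.353, 0.005], [0.353, 0.936, 0.001], [-0.005, 0.003, -1.0]]
wrist_force: [0.6, 0.9, -1.8]
gripper_width: 0.609
gripper_force: 30.0
```

```bash
python3 -c "
from h import *
go([.429,-.234,.185],69.3)"
```

```text
tcp [0.5334 0.0101 0.1906] shift [  11.5 -265.3    4.8] rot [0.0028 0.0045 0.0002] t 22.15 F [ 0.58  0.9  -1.76] w 0.609 gf 30.0
```

Emit:
move_arm:
  series:
    - {"grip": 0.5, "xyz": [0, -10, 0], "angular": [0.003, 0.004, 0]}
    - {"grip": 0.5, "xyz": [1, -35, 0], "angular": [0.003, 0.004, 0]}
    - {"grip": 0.5, "xyz": [3, -70, 0], "angular": [0.003, 0.004, 0]}
    - {"grip": 0.5, "xyz": [5, -105, 0], "angular": [0.003, 0.004, 0]}
    - {"grip": 0.5, "xyz": [6, -140, 0], "angular": [0.003, 0.004, 0]}
    - {"grip": 0.5, "xyz": [8, -180, 0], "angular": [0.003, 0.004, 0]}
    - {"grip": 0.5, "xyz": [10, -215, 0], "angular": [0.003, 0.004, 0]}
    - {"grip": 0.5, "xyz": [11, -245, 0], "angular": [0.003, 0.004, 0]}
    - {"grip": 0.5, "xyz": [11, -265, 0], "angular": [0.003, 0.004, 0]}
    - {"grip": 0.5, "xyz": [11, -265, 0], "angular": [0.003, 0.004, 0]}

```text
time_s: 23.15
tcp_pos: [0.4265, -0.2359, 0.1872]
ee_rot: [[-0.934, 0.357, -0.007], [0.357, 0.934, -0.001], [0.006, -0.003, -1.0]]
wrist_force: [-0.7, -0.2, -1.8]
gripper_width: 0.61
gripper_force: 30.0
```

```bash
python3 - <<'E'
from h import *
go([.429,-.234,.090],69.3)
cap('scene','s6.png');crop('s6.png',165,150,110,110,5.4,'s6c.png')
p=np.array(r.sense()['tcp_pos'])
for q in([.429,-.234,.005],[.429,-.234,.026],p-[0,0,.08]): print((proj('s6.png',q)[0]-[165,150]+.5)*5.4)
E
```

```text
tcp [ 0.4265 -0.2359  0.1872] shift [-2.3  3.  97.1] rot [-0.0031 -0.0063 -0.0039] t 23.15 F [-0.7  -0.24 -1.79] w 0.61 gf 30.0
[293.87901243 464.62847741]
[285.60815324 436.45812931]
[247.90376602 319.0423039 ]
```

View pics/s6c.png

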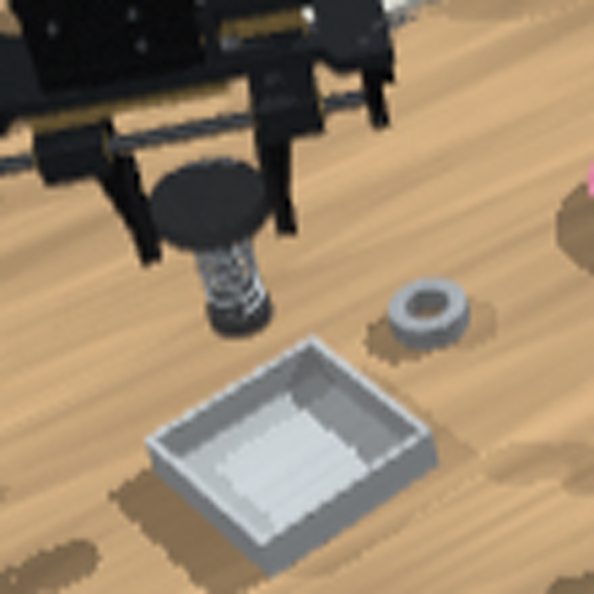

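The spring hangs upright with its foot at (241,325). The tray's rim corners at (312,337), (437,433), (265,543) and (148,440) put its centre at (290,440), against a predicted (286,436). Next I lower it in.

Emit:
move_arm:
  series:
    - {"grip": 0.5, "xyz": [-2, 3, 10], "angular": [-0.003, -0.006, -0.004]}
    - {"grip": 0.5, "xyz": [-2, 3, 30], "angular": [-0.003, -0.006, -0.004]}
    - {"grip": 0.5, "xyz": [-2, 3, 55], "angular": [-0.003, -0.006, -0.004]}
    - {"grip": 0.5, "xyz": [-2, 3, 75], "angular": [-0.003, -0.006, -0.004]}
    - {"grip": 0.5, "xyz": [-2, 3, 88], "angular": [-0.003, -0.006, -0.004]}
    - {"grip": 0.5, "xyz": [-2, 3, 95], "angular": [-0.003, -0.006, -0.004]}
    - {"grip": 0.5, "xyz": [-2, 3, 97], "angular": [-0.003, -0.006, -0.004]}
    - {"grip": 0.5, "xyz": [-2, 3, 97], "angular": [-0.003, -0.006, -0.004]}
    - {"grip": 0.5, "xyz": [-2, 3, 97], "angular": [-0.003, -0.006, -0.004]}

```text
time_s: 24.1
tcp_pos: [0.432, -0.2321, 0.0923]
ee_rot: [[-0.937, 0.349, 0.005], [0.349, 0.937, -0.001], [-0.005, 0.001, -1.0]]
wrist_force: [0.4, -0.6, -2.3]
gripper_width: 0.61
gripper_force: 30.0
```

```bash
python3 -c "
from h import *
go([.429,-.234,.085],69.3)"
```

```text
tcp [ 0.432  -0.2321  0.0923] shift [ 2.2 -2.8  7.3] rot [0.0007 0.005  0.0045] t 24.1 F [ 0.38 -0.61 -2.26] w 0.61 gf 30.0
```

Emit:
move_arm:
  series:
    - {"grip": 0.5, "xyz": [0, 0, 2], "angular": [0, 0.002, 0.002]}
    - {"grip": 0.5, "xyz": [0, 0, 4], "angular": [0, 0.003, 0.002]}
    - {"grip": 0.5, "xyz": [0, 0, 5], "angular": [0, 0.003, 0.002]}
    - {"grip": 0.5, "xyz": [0, 0, 5.5], "angular": [0, 0.003, 0.002]}
    - {"grip": 0.5, "xyz": [0, 0, 6], "angular": [0, 0.003, 0.002]}
    - {"grip": 0.5, "xyz": [0, 0, 6], "angular": [0, 0.003, 0.002]}

```text
time_s: 24.7
tcp_pos: [0.4314, -0.2322, 0.0856]
ee_rot: [[-0.936, 0.352, 0.001], [0.352, 0.936, 0.0], [-0.0, 0.0, -1.0]]
wrist_force: [0.2, -0.0, -1.0]
gripper_width: 0.612
gripper_force: 30.0
```

Emit:
move_arm:
  series:
    - {"grip": 0.5, "xyz": [0, 0, 0.4], "angular": [0, 0, 0]}
    - {"grip": 0.5, "xyz": [0, 0, 0.4], "angular": [0, 0, 0]}

```text
time_s: 24.9
tcp_pos: [0.4314, -0.2322, 0.0852]
ee_rot: [[-0.936, 0.352, 0.001], [0.352, 0.936, 0.0], [-0.001, 0.001, -1.0]]
wrist_force: [0.1, -0.6, -1.4]
gripper_width: 0.61
gripper_force: 30.0
```

Emit:
move_arm:
  series:
    - {"grip": 0.5, "xyz": [0, 0, 0.4], "angular": [0, 0, 0]}
    - {"grip": 0.5, "xyz": [0, 0, 0.7], "angular": [0, 0, 0]}
    - {"grip": 0.5, "xyz": [0, 0, 0.7], "angular": [0, 0, 0]}

```text
time_s: 25.2
tcp_pos: [0.4314, -0.2322, 0.0845]
ee_rot: [[-0.936, 0.352, 0.001], [0.352, 0.936, 0.0], [-0.0, 0.001, -1.0]]
wrist_force: [0.1, 0.2, -1.1]
gripper_width: 0.608
gripper_force: 30.0
```

Emit:
move_arm:
  series:
    - {"grip": 0.5, "xyz": [0, 0, 0.4], "angular": [0, 0, 0]}
    - {"grip": 0.5, "xyz": [0, 0, 0.7], "angular": [0, 0, 0]}
    - {"grip": 0.5, "xyz": [0, 0, 0.7], "angular": [0, 0, 0]}

```text
time_s: 25.5
tcp_pos: [0.4316, -0.2323, 0.0842]
ee_rot: [[-0.936, 0.351, 0.001], [0.351, 0.936, 0.0], [-0.001, 0.0, -1.0]]
wrist_force: [0.5, 0.0, 1.3]
gripper_width: 0.611
gripper_force: 30.0
```

Contact (+1.3 N). Next I release and rise.

Emit:
move_arm:
  series:
    - {"grip": 0.65, "xyz": [0, 0, -0.2], "angular": [0, 0, 0]}
    - {"grip": 0.75, "xyz": [0, 0, -0.2], "angular": [0, 0, 0]}
    - {"grip": 0.85, "xyz": [0, 0, -0.2], "angular": [0, 0, 0]}
    - {"grip": 1, "xyz": [0, 0, -0.2], "angular": [0, 0, 0]}
    - {"grip": 1, "xyz": [0, 0, -0.2], "angular": [0, 0, 0]}
    - {"grip": 1, "xyz": [0, 0, -0.2], "angular": [0, 0, 0]}
    - {"grip": 1, "xyz": [0, 0, -0.2], "angular": [0, 0, 0]}
    - {"grip": 1, "xyz": [0, 0, -0.2], "angular": [0, 0, 0]}

```text
time_s: 26.3
tcp_pos: [0.4314, -0.2322, 0.0841]
ee_rot: [[-0.936, 0.351, 0.001], [0.351, 0.936, 0.0], [-0.001, 0.001, -1.0]]
wrist_force: [0.3, 0.1, -0.2]
gripper_width: 0.998
gripper_force: 0.0
```

Emit:
move_arm:
  series:
    - {"grip": 1, "xyz": [0, 0, -8], "angular": [0, 0, 0]}
    - {"grip": 1, "xyz": [0, 0, -20], "angular": [0, 0, 0]}
    - {"grip": 1, "xyz": [0, 0, -45], "angular": [0, 0, 0]}
    - {"grip": 1, "xyz": [0, 0, -80], "angular": [0, 0, 0]}
    - {"grip": 1, "xyz": [0, 0, -110], "angular": [0, 0, 0]}
    - {"grip": 1, "xyz": [0, 0, -120], "angular": [0, 0, 0]}
    - {"grip": 1, "xyz": [0, 0, -120], "angular": [0, 0, 0]}

```text
time_s: 27.0
tcp_pos: [0.4321, -0.2323, 0.206]
ee_rot: [[-0.936, 0.351, 0.005], [0.352, 0.936, -0.0], [-0.005, 0.001, -1.0]]
wrist_force: [0.5, 0.4, -0.7]
gripper_width: 1.002
gripper_force: 0.0
```

```bash
python3 - <<'E'
from h import *
cap('scene','s7.png'); im=cv2.imread('pics/s7.png').astype(int)
P=proj('s7.png',[[.4314,-.2322,.085],[.4314,-.2322,.071],[.4314,-.2322,.005]]);print(P)
# dark cap blob near the prediction
x,y=P[0].astype(int)-25; m=(im[y:y+50,x:x+50].max(2)<90).astype(np.uint8)
n,l,st,c=cv2.connectedComponentsWithStats(m); k=1+np.argmax(st[1:,4]); print(st[k]+[x,y,0,0,0],c[k]+[x,y])
print(r.sense()['gripper_width'],r.sense()['tcp_pos'])
E
```

```text
[[213.89332505 215.11165879]
 [214.98858731 218.87133246]
 [219.90126088 235.73491855]]
[204 210  21  17 276] [214.19202899 217.79710145]
0.9994853141791857 [ 0.43117154 -0.2320452   0.20428771]
```

The cap blob is centred at (214,218), between the projected cap-top and cap-underside positions, so the spring stands upright in the tray. I'm handing in.

```bash
python3 -c "
from station import r
print(r.finish_job())"
```

```text
the job is handed in; nothing more can be done
None
```

The spring tested weak: at about 15 N the pointer's tip was pushed to about 46 mm above the seat floor, below the mark at about 50 mm (both read from the camera). It now stands upright in the square tray, and the job is handed in.

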